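# Find the unfitted enclosure and push its cover open

### The arm

A 6-joint arm with a two-finger parallel gripper is mounted at the origin on the work surface. World frame = base frame: x ahead of the robot, y to its left, z up, the work surface at z = 0. Lengths are in mm, angles in rad, forces in N, time in s.
With the tool pointing down it reaches from about 300 to 875 mm from the base axis. Payload 4.2 kg.
Tool frame: the origin (TCP) lies between the finger pads; the fingertips stand 11 mm ahead of it and the grasp point (between the pads) lies 8 mm behind it (ctrl.tip_extent is the distance from the TCP to the fingertips, in mm); z points along the fingers, y is the line along which they close (so a half turn about z gives the same grasp; the last joint's range is limited). The gripper opens to 85 mm and grips with 20 to 120 N. Pads are 22 mm wide; open, the fingers measure 114 mm over their backs; the gripper's body (76 mm by 85 mm) begins 54 mm behind the grasp point. The pads swing forward as they close: fully open they stand 13 mm farther back than shut.
Start: joints at [-1.145, 0.32, 1.565, -0, 1.257, -0.02], TCP at [247.933, -518.816, 242.338] pointing down, gripper open.
Joint ranges: [-3.11, 3.11], [-0.84, 2.01], [0.21, 2.61], [-1.34, 4.49], [0.05, 2.63], [-2.56, 2.56]. Speed limits (rad/s): [2.57, 2.57, 3.14, 3.14, 3.14, 3.14].

### API

Orientations are given as a unit quaternion [x, y, z, w].
In Python, from workcell import ctrl gives the robot as it stands.
- The arm moves only by the tool carry_out, never from a script. Its arguments are lists of equal length, an entry for each row: "rotation": the turn, a rotation vector about the world's x, y, z as a fraction of full scale, a list of three; "offset": the shift along the world's x, y, z as a fraction of full scale, a list of three; "gripper": the opening, from 0 (shut) to 1 (fully open). A call has 1 to 20 rows; each row is the pose to reach, as a shift and turn from the pose commanded when the call began, turning the shorter way round; what a row does not reach only later rows make up. Full scale, the value 1, is 100 cm for a shift and 360 degrees for a turn. A row lasts 1/8 s, in which the tool goes at most 62.5 mm and 10.7 degrees, less where a joint would pass 70% of its speed; a pose out of reach is approached as far as the arm can. A call with a number of a shift or a turn outside -1 to 1 is refused whole. A call with a gripper value outside its range is refused whole. The fingers move at their own pace and stop on an object; "newtons" is the grip in N (left out, the last holds). Time passes only in rows, so rows that repeat a pose let the fingers close. It gives the time, the measured TCP pose, the force, the opening and the grip force at its end, in the units of the state.
- ctrl.read_state(): the state, without advancing time (a new reading comes with each control period).
- ctrl.grab_frame(name): name is "scene" or "top" or "wrist"; returns a dict with "frame" (480x640x3 uint8, red, green, blue), "range_z" (480x640 float32, mm along the optical axis (not along the pixel's ray), 0 where there is no reading), "intrinsics" (3x3 intrinsics, pixels), "world_from_camera" (4x4, takes a point from camera to world coordinates); the wrist camera has in their place "T_tool_cam" (4x4, takes a point from camera to tool coordinates, whose origin is the TCP and whose axes are the flange's). Camera axes: x right, y up, looking along -z (the intrinsics and any distortion apply to the point x, -y, -z); pixel columns grow to the right and rows downward; lengths in mm; the calibration is good to about 2 mm. A picture is of the moment at which its call begins: read the wrist's pose just before it.
- ctrl.close_job(): hands the job in; it is judged then, once.
The state is a dict: "t": time; "joint_positions": joint angles; "qvel": joint speeds; "joint_efforts": joint torques, N m; "ee_pos": TCP position; "tcp_rot": TCP orientation; "ft_force": force on the tool from outside, world axes, zero at the start; "ft_torque": the same for the moment, N m; "finger_gap": finger opening in mm; "grip_force": force on a finger pad.
Only numpy, scipy, OpenCV 4.12 (cv2) and the standard library are available. Lean on these libraries where they do the work, as an engineer would, in place of code of your own. Each camera call takes 0.05 s, during which the arm holds its last target. There are 200 camera calls.

### The job

Three of the four yellow-topped enclosures screwed to the bench already have their insert fitted, so their covers are firm; one is still empty and its cover rocks. Press gently with the fingertips on the round black pad of one cover after another to find the one that gives, push that cover down until it stands wide open, and leave it open. Leave the loose parts lying around where they are, and grasp or lift nothing.

Things in the scene. Friction and masses are not known exactly. Their poses are not given: they have to be found in the camera images.
- box_1: One of four identical enclosures screwed to the bench: open-topped box, black below, yellow above, 140 (own x) x 92 (own y) x 80 mm high, walls 6 mm. Origin at the centre of its underside, z up. Its +x end is the one with the black pad; it may point away from or towards the robot. The yellow cover, 124 x 76 x 5 mm, lies flush inside the rim, its top 80 mm above the bench.
- cover_1 (a joint): Angle of box_1's cover (rad): 0 shut, 0.85 at its stop, 0.5 and more is wide open. The pivot runs along the box's y, 8 mm to the -x side of its middle (thin black line), 77.5 mm above the bench. The padded end turns down into the box, the other end rises up to 41 mm; never the other way. A free cover moves at about 1.2 N on the pad and stays where it is left; a fitted one is firm: 2 mm at 5 N, 6 mm at 20 N, springing back.
- pad_1 (a point): Centre of the flat round black pad, 28 mm across, on top of box_1's cover: the place to press, 42 mm from the pivot towards the box's +x end; moves with the cover, 80 mm above the bench when shut. Pressed straight down here, a free cover is 0.5 to 0.8 rad open when the fingertips are 30 mm below the rim, and meets its stop at 35 to 48 mm.
- box_2: One of four identical enclosures screwed to the bench: open-topped box, black below, yellow above, 140 (own x) x 92 (own y) x 80 mm high, walls 6 mm. Origin at the centre of its underside, z up. Its +x end is the one with the black pad; it may point away from or towards the robot. The yellow cover, 124 x 76 x 5 mm, lies flush inside the rim, its top 80 mm above the bench.
- cover_2 (a joint): Angle of box_2's cover (rad): 0 shut, 0.85 at its stop, 0.5 and more is wide open. The pivot runs along the box's y, 8 mm to the -x side of its middle (thin black line), 77.5 mm above the bench. The padded end turns down into the box, the other end rises up to 41 mm; never the other way. A free cover moves at about 1.2 N on the pad and stays where it is left; a fitted one is firm: 2 mm at 5 N, 6 mm at 20 N, springing back.
- pad_2 (a point): Centre of the flat round black pad, 28 mm across, on top of box_2's cover: the place to press, 42 mm from the pivot towards the box's +x end; moves with the cover, 80 mm above the bench when shut. Pressed straight down here, a free cover is 0.5 to 0.8 rad open when the fingertips are 30 mm below the rim, and meets its stop at 35 to 48 mm.
- box_3: One of four identical enclosures screwed to the bench: open-topped box, black below, yellow above, 140 (own x) x 92 (own y) x 80 mm high, walls 6 mm. Origin at the centre of its underside, z up. Its +x end is the one with the black pad; it may point away from or towards the robot. The yellow cover, 124 x 76 x 5 mm, lies flush inside the rim, its top 80 mm above the bench.
- cover_3 (a joint): Angle of box_3's cover (rad): 0 shut, 0.85 at its stop, 0.5 and more is wide open. The pivot runs along the box's y, 8 mm to the -x side of its middle (thin black line), 77.5 mm above the bench. The padded end turns down into the box, the other end rises up to 41 mm; never the other way. A free cover moves at about 1.2 N on the pad and stays where it is left; a fitted one is firm: 2 mm at 5 N, 6 mm at 20 N, springing back.
- pad_3 (a point): Centre of the flat round black pad, 28 mm across, on top of box_3's cover: the place to press, 42 mm from the pivot towards the box's +x end; moves with the cover, 80 mm above the bench when shut. Pressed straight down here, a free cover is 0.5 to 0.8 rad open when the fingertips are 30 mm below the rim, and meets its stop at 35 to 48 mm.
- box_4: One of four identical enclosures screwed to the bench: open-topped box, black below, yellow above, 140 (own x) x 92 (own y) x 80 mm high, walls 6 mm. Origin at the centre of its underside, z up. Its +x end is the one with the black pad; it may point away from or towards the robot. The yellow cover, 124 x 76 x 5 mm, lies flush inside the rim, its top 80 mm above the bench.
- cover_4 (a joint): Angle of box_4's cover (rad): 0 shut, 0.85 at its stop, 0.5 and more is wide open. The pivot runs along the box's y, 8 mm to the -x side of its middle (thin black line), 77.5 mm above the bench. The padded end turns down into the box, the other end rises up to 41 mm; never the other way. A free cover moves at about 1.2 N on the pad and stays where it is left; a fitted one is firm: 2 mm at 5 N, 6 mm at 20 N, springing back.
- pad_4 (a point): Centre of the flat round black pad, 28 mm across, on top of box_4's cover: the place to press, 42 mm from the pivot towards the box's +x end; moves with the cover, 80 mm above the bench when shut. Pressed straight down here, a free cover is 0.5 to 0.8 rad open when the fingertips are 30 mm below the rim, and meets its stop at 35 to 48 mm.
- button_head: Loose bystander, not to be disturbed: red mushroom push-button head standing on its threaded shank, 38 mm wide, 45 mm high. Origin at its underside.
- plug: Loose bystander, not to be disturbed: green plug, 18 x 36 x 24 mm. Origin at its underside.
- gland_nut: Loose bystander, not to be disturbed: brass ring nut lying flat, 36 mm across, 12 mm high. Origin at its underside.
- terminal_strip: Loose bystander, not to be disturbed: grey and white terminal strip, 22 x 56 x 26 mm. Origin at its underside.
- screwdriver: Loose bystander, not to be disturbed: screwdriver lying on the bench to the right of the enclosures, about 200 mm long.
- screw_jar: Loose bystander, not to be disturbed: clear jar with black lid, 56 mm across, 70 mm high. Origin at its underside.
- stop_unit: Loose bystander, not to be disturbed: finished stop-button unit, black and yellow with a red button, 72 x 72 x 92 mm. Origin at its underside.
Things that resemble listed ones, but are neither listed nor needed, are in the scene too. What is shaped like the box_2 but turquoise is not meant.

How it is judged:
By the outcome, as a careful person would: the job done as asked, in the order asked, and still so for the second after the job is handed in, with the robot touching nothing.
It also fails if it takes over 48 s, if anything falls off the work surface, if the arm or the gripper's body presses on something with over 40 N, if the wrist force passes 120 N, or if a joint passes its speed limit or range.

## Working session

There is one attempt and no reset: what is moved stays moved. The work goes in short steps, Python scripts to look and compute and a tool call to move; the robot and the scene stay as the last step left them, time stands still between calls to the robot, and variables do not carry over. Pictures are saved under pics/ and viewed, at most 10 in all, crops included, and the job is handed in when it is done.

Besides the shell and the picture viewer there is one more tool, called in YAML: its name, and indented under it one key for each argument. carry_out: Moves the arm, as the interface text tells. Its arguments: {"type":"object","properties":{"rotation":{"type":"array"},"offset":{"type":"array"},"gripper":{"type":"array"},"newtons":{"type":"number"}},"required":["rotation","offset","gripper"]}

```bash
mkdir -p pics
python3 - <<'E'
from workcell import ctrl
import cv2,numpy as np
for n in("top","scene"):
    f=ctrl.grab_frame(n); cv2.imwrite(f"pics/{n}1.png",f["frame"][:,:,::-1]); np.savez(f"{n}.npz",**f)
s=ctrl.read_state(); print(s)
E
```

```text
{'t': 0.1, 'joint_positions': array([-1.14497205e+00,  3.20215292e-01,  1.56554470e+00,  2.01594866e-05,
        1.25739289e+00, -2.00160270e-02]), 'qvel': array([ 9.60392064e-05, -1.38797093e-04, -4.80447279e-03, -1.96194332e-04,
        2.76203873e-04, -1.41717915e-05]), 'joint_efforts': array([ 7.67398378e-04, -4.16408265e+01, -2.34705770e+01, -1.28950001e-05,
        4.86368401e-03, -1.50257586e-05]), 'ee_pos': array([ 247.78069411, -518.42739728,  241.5783878 ]), 'tcp_rot': array([ 9.75256418e-01,  2.21075351e-01, -1.47815314e-04, -7.66044693e-04]), 'ft_force': array([ 0.66654181, -0.05600929, -0.06464485]), 'ft_torque': array([-0.02214673,  0.00201788, -0.01752854]), 'grip_force': 0.0, 'finger_gap': 85.0536835824771}
```

View pics/top1.png

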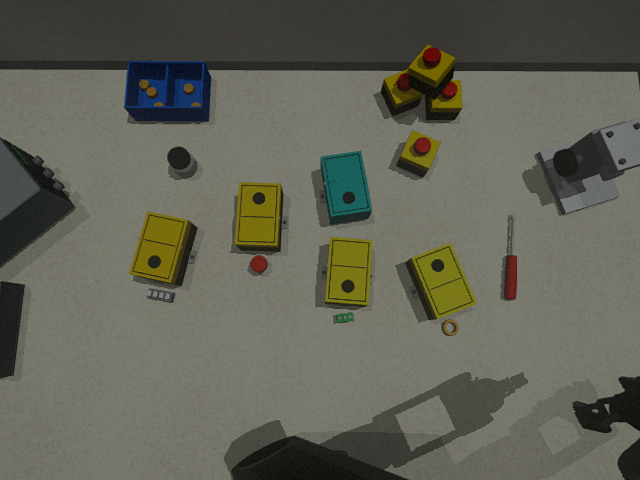

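View pics/scene1.png

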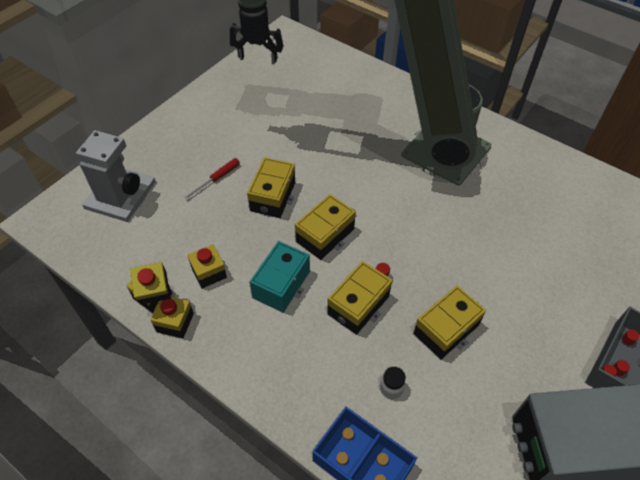

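The top picture shows four yellow covers with pads at A (437,266), B (348,286), C (259,198) and D (154,262). The lookalikes are the turquoise box with its pad at (349,198), which is excluded, and the stop units at (418,150) and around (430,80), which aren't enclosures. Next I'll measure the pads and take one close crop to check the choice.

Run:
```python
import cv2,numpy as np
f=np.load("top.npz"); im=f["frame"];K=f["intrinsics"];T=f["world_from_camera"];Z=f["range_z"]
print(K, {k:f[k] for k in f.files if k not in("frame","range_z","intrinsics","world_from_camera")})
def w(u,v,z):return (T@[(u-K[0,2])/K[0,0]*z,-(v-K[1,2])/K[1,1]*z,-z,1])[:3]
for n,(u,v) in dict(A=(437,266),B=(348,286),C=(259,198),D=(154,262)).items():
    m=np.zeros(Z.shape,np.uint8); m[v-10:v+11,u-10:u+11]=im[v-10:v+11,u-10:u+11,0]<90
    k,l,st,c=cv2.connectedComponentsWithStats(m); i=l[v,u]; cu,cv_=c[i]
    hsv=cv2.cvtColor(im,cv2.COLOR_RGB2HSV); y=cv2.inRange(hsv,(20,120,60),(35,255,255))
    k2,l2,s2,c2=cv2.connectedComponentsWithStats(cv2.morphologyEx(y,cv2.MORPH_CLOSE,np.ones((5,5))))
    lab=l2[v-14:v+15,u-14:u+15]; j=np.bincount(lab[lab>0]).argmax(); pts=np.argwhere(l2==j)[:,::-1].astype(np.float32)
    r=cv2.minAreaRect(pts); z=float(np.median(Z[v-3:v+4,u-3:u+4]))
    p=w(cu,cv_,z); b=w(*r[0],z)
    print(n,st[i,4],p.round(1),"box",b.round(1),"dist",np.linalg.norm((p-b)[:2]).round(1),"dir deg",np.degrees(np.arctan2(*(p-b)[1::-1])).round(1),np.round(np.array(r[1])*z/K[0,0]),"reach",np.hypot(*p[:2]).round())
cv2.imwrite("pics/crop.png",cv2.resize(im[130:340,120:490],None,fx=2.1,fy=2.1,interpolation=2)[:,:,::-1])
```

```text
[[464.2533484    0.         324.73486185]
 [  0.         464.2533484  236.63511074]
 [  0.           0.           1.        ]] {}
A 138 [ 493.7 -293.3   81.6] box [ 442.5 -314.4   71.7] dist 55.4 dir deg 22.4 [188.  92.] reach 574.0
B 139 [ 449.2 -100.    81.8] box [ 480.9 -102.9   88.1] dist 31.8 dir deg 174.7 [ 93. 139.] reach 460.0
C 131 [642.   93.3  82.1] box [608.2  94.7  75.4] dist 33.9 dir deg -2.4 [ 95. 140.] reach 649.0
D 139 [501.6 311.9  82.3] box [531.8 299.   88.4] dist 32.9 dir deg 156.8 [ 99. 144.] reach 591.0
```

View pics/crop.png

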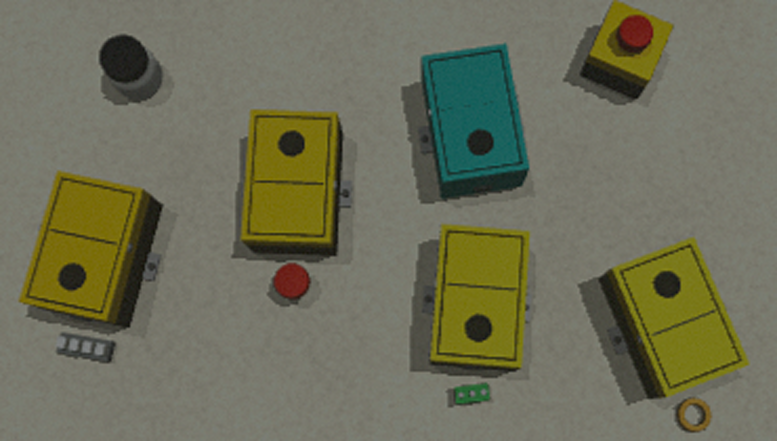

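The crop confirms the four yellow pads at crop pixels (667,284), (479,328), (291,143) and (72,277). Their heights of about 82 mm fit the given 80 within calibration. The turquoise box is excluded. First I'll go above A with the gripper shut.

carry_out:
  rotation:
    - [0, 0, 0]
    - [0, 0, 0]
    - [0, 0, 0]
    - [0, 0, 0]
    - [0, 0, 0]
    - [0, 0, 0]
    - [0, 0, 0]
    - [0, 0, 0]
    - [0, 0, 0]
    - [0, 0, 0]
    - [0, 0, 0]
    - [0, 0, 0]
  offset:
    - [0.246, 0.2255, 0]
    - [0.246, 0.2255, 0]
    - [0.246, 0.2255, 0]
    - [0.246, 0.2255, 0]
    - [0.246, 0.2255, 0]
    - [0.246, 0.2255, 0]
    - [0.246, 0.2255, 0]
    - [0.246, 0.2255, -0.06]
    - [0.246, 0.2255, -0.13]
    - [0.246, 0.2255, -0.13]
    - [0.246, 0.2255, -0.13]
    - [0.246, 0.2255, -0.13]
  gripper: [0, 0, 0, 0, 0, 0, 0, 0, 0, 0, 0, 0]

```text
t: 1.6
ee_pos: [495.2, -294.8, 115.1]
tcp_rot: [0.975, 0.221, 0.002, 0.002]
ft_force: [0.4, 0.4, 0.6]
finger_gap: -0.2
grip_force: 0.0
```

Run:
```python
from workcell import ctrl
import cv2
s=ctrl.read_state(); print(s['ee_pos'],s['ft_force'],s['finger_gap'],ctrl.tip_extent)
f=ctrl.grab_frame("wrist"); cv2.imwrite("pics/w1.png",f["frame"][:,:,::-1])
```

```text
[ 495.24751657 -294.7607178   115.07999898] [0.37512634 0.39440459 0.57368741] -0.1607137061224336 11.0
```

View pics/w1.png

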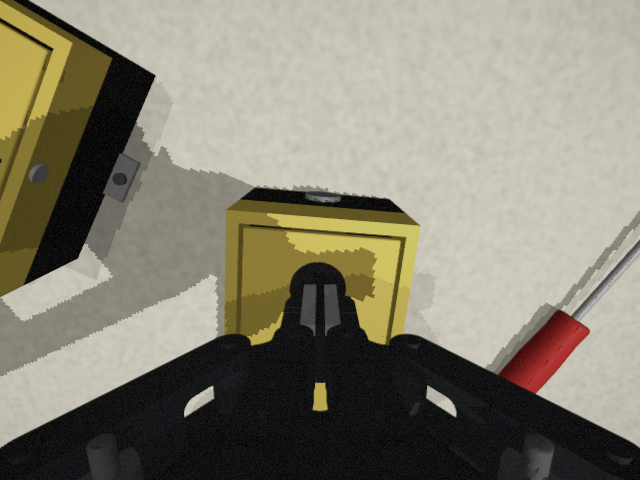

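The fingertips at (320,300) sit above pad A at (318,290). Now I'll press gently down to a fingertip height of about 77 mm.

carry_out:
  rotation:
    - [0, 0, 0]
    - [0, 0, 0]
    - [0, 0, 0]
    - [0, 0, 0]
    - [0, 0, 0]
  offset:
    - [0, 0, -0.014]
    - [0, 0, -0.02]
    - [0, 0, -0.024]
    - [0, 0, -0.024]
    - [0, 0, -0.024]
  gripper: [0, 0, 0, 0, 0]

```text
t: 2.28
ee_pos: [493.7, -293.0, 89.4]
tcp_rot: [0.975, 0.221, -0.0, -0.0]
ft_force: [-2.5, 1.9, 8.4]
finger_gap: -0.5
grip_force: 4.3
```

Cover A is firm, at 8.4 N with the tip at about 78 mm. Next is B.

carry_out:
  rotation:
    - [0, 0, 0]
    - [0, 0, 0]
    - [0, 0, 0]
    - [0, 0, 0]
    - [0, 0, 0]
    - [0, 0, 0]
    - [0, 0, 0]
    - [0, 0, 0]
    - [0, 0, 0]
    - [0, 0, 0]
    - [0, 0, 0]
    - [0, 0, 0]
    - [0, 0, 0]
  offset:
    - [0, 0, 0.04]
    - [0, 0, 0.04]
    - [-0.045, 0.193, 0.04]
    - [-0.045, 0.193, 0.04]
    - [-0.045, 0.193, 0.04]
    - [-0.045, 0.193, 0.04]
    - [-0.045, 0.193, 0.04]
    - [-0.045, 0.193, 0.02]
    - [-0.045, 0.193, 0.01]
    - [-0.045, 0.193, 0.004]
    - [-0.045, 0.193, 0]
    - [-0.045, 0.193, 0]
    - [-0.045, 0.193, 0]
  gripper: [0, 0, 0, 0, 0, 0, 0, 0, 0, 0, 0, 0, 0]

```text
t: 3.9
ee_pos: [449.1, -101.1, 89.5]
tcp_rot: [0.975, 0.221, 0.0, 0.001]
ft_force: [-4.1, -0.5, 9.3]
finger_gap: 0.0
grip_force: 4.6
```

Cover B is firm too, at 9.3 N. Next is C at (642, 93).

carry_out:
  rotation:
    - [0, 0, 0]
    - [0, 0, 0]
    - [0, 0, 0]
    - [0, 0, 0]
    - [0, 0, 0]
    - [0, 0, 0]
    - [0, 0, 0]
    - [0, 0, 0]
    - [0, 0, 0]
    - [0, 0, 0]
    - [0, 0, 0]
    - [0, 0, 0]
    - [0, 0, 0]
    - [0, 0, 0]
    - [0, 0, 0]
  offset:
    - [0, 0, 0.04]
    - [0, 0, 0.04]
    - [0.193, 0.193, 0.04]
    - [0.193, 0.193, 0.04]
    - [0.193, 0.193, 0.04]
    - [0.193, 0.193, 0.04]
    - [0.193, 0.193, 0.04]
    - [0.193, 0.193, 0.04]
    - [0.193, 0.193, 0.04]
    - [0.193, 0.193, 0.02]
    - [0.193, 0.193, 0.01]
    - [0.193, 0.193, 0.004]
    - [0.193, 0.193, 0]
    - [0.193, 0.193, 0]
    - [0.193, 0.193, 0]
  gripper: [0, 0, 0, 0, 0, 0, 0, 0, 0, 0, 0, 0, 0, 0, 0]

```text
t: 5.78
ee_pos: [642.2, 92.8, 88.7]
tcp_rot: [0.975, 0.221, 0.0, 0.0]
ft_force: [-0.4, 0.0, 0.1]
finger_gap: -0.3
grip_force: 0.0
```

C shows almost no force at the same depth. I'll go 4 mm deeper to confirm it gives.

carry_out:
  rotation:
    - [0, 0, 0]
    - [0, 0, 0]
    - [0, 0, 0]
  offset:
    - [0, 0, -0.002]
    - [0, 0, -0.004]
    - [0, 0, -0.004]
  gripper: [0, 0, 0]

```text
t: 6.15
ee_pos: [642.1, 92.8, 84.3]
tcp_rot: [0.975, 0.221, 0.0, 0.0]
ft_force: [-0.1, 0.0, 0.3]
finger_gap: 0.1
grip_force: 0.4
```

C gives, so it's the free cover. I'll push it down until it stands wide open.

carry_out:
  rotation:
    - [0, 0, 0]
    - [0, 0, 0]
    - [0, 0, 0]
    - [0, 0, 0]
    - [0, 0, 0]
    - [0, 0, 0]
    - [0, 0, 0]
    - [0, 0, 0]
  offset:
    - [0, 0, -0.006]
    - [0, 0, -0.011]
    - [0, 0, -0.016]
    - [0, 0, -0.021]
    - [0, 0, -0.025]
    - [0, 0, -0.028]
    - [0, 0, -0.028]
    - [0, 0, -0.028]
  gripper: [0, 0, 0, 0, 0, 0, 0, 0]

```text
t: 7.15
ee_pos: [641.7, 92.7, 56.2]
tcp_rot: [0.975, 0.221, -0.0, 0.0]
ft_force: [0.0, 0.2, 0.2]
finger_gap: -0.0
grip_force: 0.0
```

carry_out:
  rotation:
    - [0, 0, 0]
    - [0, 0, 0]
    - [0, 0, 0]
    - [0, 0, 0]
    - [0, 0, 0]
    - [0, 0, 0]
    - [0, 0, 0]
    - [0, 0, 0]
    - [0, 0, 0]
    - [0, 0, 0]
    - [0, 0, 0]
    - [0, 0, 0]
    - [0, 0, 0]
  offset:
    - [0, 0, 0.02]
    - [0, 0, 0.05]
    - [0, 0, 0.1]
    - [0, 0, 0.15]
    - [0, 0, 0.19]
    - [-0.15, -0.3, 0.19]
    - [-0.15, -0.3, 0.19]
    - [-0.15, -0.3, 0.19]
    - [-0.15, -0.3, 0.19]
    - [-0.15, -0.3, 0.19]
    - [-0.15, -0.3, 0.19]
    - [-0.15, -0.3, 0.19]
    - [-0.15, -0.3, 0.19]
  gripper: [0, 0, 0, 0, 0, 0, 0, 0, 0, 0, 0, 0, 0]

```text
t: 8.78
ee_pos: [492.2, -206.7, 246.4]
tcp_rot: [0.975, 0.221, 0.0, -0.0]
ft_force: [-0.1, 0.6, -0.5]
finger_gap: -0.1
grip_force: 0.0
```

Run:
```python
from workcell import ctrl
import cv2,numpy as np
f=ctrl.grab_frame("scene"); cv2.imwrite("pics/s2.png",cv2.resize(f["frame"][140:420,160:520],None,fx=2,fy=2)[:,:,::-1])
f=ctrl.grab_frame("top");K=f["intrinsics"];T=f["world_from_camera"];Z=f["range_z"]
for v in range(178,252,6):
    z=Z[v,260];print(v,(T@[(260-K[0,2])/K[0,0]*z,-(v-K[1,2])/K[1,1]*z,-z,1])[:3].round(0))
```

```text
178 [715. 102.   2.]
184 [674.  90.  82.]
190 [673.  96.  39.]
196 [669. 100.   6.]
202 [647.  96.  30.]
208 [626.  92.  57.]
214 [608.  90.  74.]
220 [589.  87.  94.]
226 [572.  84. 113.]
232 [582.  98.   3.]
238 [568.  98.   4.]
244 [539.  87.  83.]
250 [539.  96.   8.]
```

View pics/s2.png

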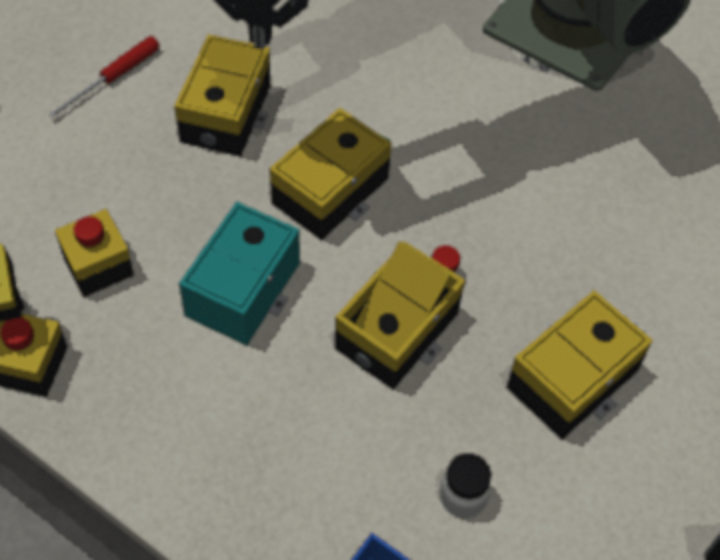

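The picture shows cover C (crop pixels 390,300) tilted wide open at roughly 0.8 rad. The other covers are shut, the bystanders are in place and the robot is clear. I'll hand it in.

```bash
python3 -c "
from workcell import ctrl
print(ctrl.close_job())"
```

```text
the job is handed in; nothing more can be done
None
```

The free cover was the one on the enclosure at about (608, 95) mm; it now stands open at roughly 0.8 rad, two others tested firm (the fourth didn't need pressing), the loose parts look undisturbed, and the job is handed in.

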